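# Stir the humidity balls at the cataloguing desk

### The arm

A 6-joint arm with a two-finger parallel gripper is mounted at the origin on the work surface. World frame = base frame: x ahead of the robot, y to its left, z up, the work surface at z = 0. Lengths are in m, angles in rad, forces in N, time in s.
With the tool pointing down it reaches from about 0.325 to 0.9 m from the base axis. Payload 6.1 kg.
Tool frame: the origin (TCP) lies midway between the tips of the shut fingers; the grasp point (between the pads) lies 19 mm behind it; z points along the fingers, y is the line along which they close (so a half turn about z gives the same grasp; the last joint's range is limited). The gripper opens to 85 mm and grips with 20 to 120 N. Pads are 22 mm wide; open, the fingers measure 114 mm over their backs; the gripper's body (76 mm by 85 mm) begins 54 mm behind the grasp point. The pads swing forward as they close: fully open they stand 13 mm farther back than shut.
Start: joints at [-1.424, 0.22, 1.526, -0, 1.395, -0.126], TCP at [0.168, -0.602, 0.231] pointing down, gripper open.
Joint ranges: [-2.98, 2.98], [-0.91, 2.08], [0.09, 2.57], [-1.24, 4.39], [0.2, 2.65], [-2.68, 2.68]. Speed limits (rad/s): [2.57, 2.57, 3.01, 3.14, 3.14, 3.14].

### API

Orientations are given as a 3x3 rotation matrix whose columns are the frame's x, y, z axes.
In Python, from station import r, eyes gives the robot as it stands.
- The arm moves only by the shell command python3 -m handwheel 'ROWS' [FORCE]. ROWS is JSON, a list of rows, each a list of 7 numbers: the shift along the world's x, y, z in units of 0.075 m (1.0 is 0.075 m), then the turn, a rotation vector about the world's x, y, z in units of 180 degrees (1.0 is 180 degrees), then the opening, from -1 (shut) to 1 (fully open). In form: [[tx, ty, tz, rx, ry, rz, claw], ...]. A call has 1 to 5 rows; each row shifts and turns the commanded pose from where the row before left it; what a row does not reach is not made up. A row lasts 1/12 s, in which the tool goes at most 41.7 mm and 7.16 degrees, less where a joint would pass 70% of its speed; a pose out of reach is approached as far as the arm can. A call with a number of a shift or a turn outside -1 to 1 is refused whole. A call with a gripper value outside its range is refused whole. The fingers move at their own pace and stop on an object; FORCE is the grip in N (left out, the last holds). Time passes only in rows, so rows that do not move let the fingers close. It gives the time, the measured TCP pose, the force, the opening and the grip force at its end, in the units of the state.
- r.sense(): the state, without advancing time (a new reading comes with each control period).
- eyes.grab_frame(name): name is "scene" or "top" or "wrist"; returns the picture (384x512x3 uint8, red, green, blue); there is no depth.
- eyes.camera_params(name): a dict with "fx", "fy", "cx", "cy" (pixels), "cam_to_world" (4x4, takes a point from camera to world coordinates). Camera axes: x right, y down, z forward; pixel columns grow to the right and rows downward; lengths in m; the calibration is good to about 2 mm. The wrist camera is an equidistant fisheye: a pixel r from the principal point sees the ray r / f radians off the axis. A picture is of the moment at which its call begins: read the wrist's pose just before it. camera_params takes no time and is no camera call; for the wrist camera it gives the pose at the moment of the call.
- r.job_done(): hands the job in; it is judged then, once.
The state is a dict: "time_s": time; "joint_pos": joint angles; "joint_vel": joint speeds; "effort": joint torques, N m; "ee_pos": TCP position; "orientation": TCP orientation; "wrist_force": force on the tool from outside, world axes, zero at the start; "moment": the same for the moment, N m; "finger_gap": opening from 0.0 (shut) to 1.0 (fully open); "grip_force": force on a finger pad.
Only numpy, scipy, OpenCV 4.12 (cv2) and the standard library are available. Lean on these libraries where they do the work, as an engineer would, in place of code of your own. Each camera call takes 0.05 s, during which the arm holds its last target. There are 200 camera calls.

### The job

The glazed clay humidity balls in the blue bowl have sat in one place too long and need turning over. Take the wooden stirring rod from its cork coaster and, with its foot down near the floor of the bowl, stir the balls round with at least three full turns, clockwise seen from above, so that most of them come to lie in new places. Keep every ball in the bowl, leave the bowl and the other things on the desk where they are, and stand the rod upright on the cork coaster again.

Things in the scene. Friction and masses are not known exactly. Their poses are not given: they have to be found in the camera images.
- bowl: Round blue stoneware bowl (1.2 kg, loose), 140 mm across the rim, 62 mm high, nearly upright walls 6 mm thick. Flat inner floor, 60 mm in radius, 8 mm above the origin; inner radius at the rim 64 mm. Turning the rod's centre round a circle of about 60 mm diameter shifts the balls well; wider ones wedge them on the wall. Origin: centre of its underside, z up; its yaw does not show.
- stirrer: Turned wooden stirring rod, like a slim pestle, standing upright on its own flat foot on the cork coaster. 150 mm tall, about 60 g. Foot: 28 mm diameter (24 mm flat underside), up to 22 mm high, then tapering to a round handle of 18 mm diameter from 34 to 138 mm height, narrowing to a 12 mm flat top. Origin: centre of the foot's underside; z runs up the handle.
- coaster: Round cork coaster, 110 mm diameter, 6 mm thick, fixed to the table; the stirrer stands on it. Origin: centre of its underside, so its top is 6 mm above the origin.
- lens: Black camera lens standing upright on the table, 64 mm diameter, 60 mm tall; a bystander. Origin: centre of its underside.
- binoculars: Black binoculars lying flat, 110 mm long along x, 112 mm wide, 48 mm high; a bystander. Origin: centre of the underside.
- tape: Yellow and black tape measure lying on its side, 72 x 70 x 36 mm with a short blade end sticking out 20 mm at +x; a bystander. Origin: centre of the underside.
- mug: White mug, 78 mm diameter, 90 mm high, handle at +y; a bystander. Origin: centre of the underside.
- white0: One of three white smooth glazed clay balls in the bowl, 28 mm diameter, 18 g. Origin: its centre. At the start the three white ones lie near the wall on one side of the bowl and the three terracotta ones on the other side, facing them; the middle of the floor is free.
- white1: One of three white smooth glazed clay balls in the bowl, 28 mm diameter, 18 g. Origin: its centre. At the start the three white ones lie near the wall on one side of the bowl and the three terracotta ones on the other side, facing them; the middle of the floor is free.
- white2: One of three white smooth glazed clay balls in the bowl, 28 mm diameter, 18 g. Origin: its centre. At the start the three white ones lie near the wall on one side of the bowl and the three terracotta ones on the other side, facing them; the middle of the floor is free.
- clay0: One of three terracotta smooth glazed clay balls in the bowl, 28 mm diameter, 18 g. Origin: its centre. At the start the three white ones lie near the wall on one side of the bowl and the three terracotta ones on the other side, facing them; the middle of the floor is free.
- clay1: One of three terracotta smooth glazed clay balls in the bowl, 28 mm diameter, 18 g. Origin: its centre. At the start the three white ones lie near the wall on one side of the bowl and the three terracotta ones on the other side, facing them; the middle of the floor is free.
- clay2: One of three terracotta smooth glazed clay balls in the bowl, 28 mm diameter, 18 g. Origin: its centre. At the start the three white ones lie near the wall on one side of the bowl and the three terracotta ones on the other side, facing them; the middle of the floor is free.

How it is judged:
On the way, in this order (a step that is already met when the one before it is completed fails the run):
1. turn 1 of 2 (clockwise), first quarter: foot under 17 mm over the bowl's floor, in the bowl's frame x > 6 mm and y > 6 mm (x of stirrer in the frame of bowl above 0.006 m and y of stirrer in the frame of bowl above 0.006 m and z of stirrer in the frame of bowl below 0.025 m and horizontal distance between stirrer and bowl below 0.06 m), for 0.05 s.
2. turn 1 of 2 (clockwise), second quarter: foot under 17 mm over the bowl's floor, in the bowl's frame x > 6 mm and y < -6 mm (x of stirrer in the frame of bowl above 0.006 m and y of stirrer in the frame of bowl below -0.006 m and z of stirrer in the frame of bowl below 0.025 m and horizontal distance between stirrer and bowl below 0.06 m), for 0.05 s.
3. turn 1 of 2 (clockwise), third quarter: foot under 17 mm over the bowl's floor, in the bowl's frame x < -6 mm and y < -6 mm (x of stirrer in the frame of bowl below -0.006 m and y of stirrer in the frame of bowl below -0.006 m and z of stirrer in the frame of bowl below 0.025 m and horizontal distance between stirrer and bowl below 0.06 m), for 0.05 s.
4. turn 1 of 2 (clockwise), fourth quarter: foot under 17 mm over the bowl's floor, in the bowl's frame x < -6 mm and y > 6 mm (x of stirrer in the frame of bowl below -0.006 m and y of stirrer in the frame of bowl above 0.006 m and z of stirrer in the frame of bowl below 0.025 m and horizontal distance between stirrer and bowl below 0.06 m), for 0.05 s.
5. turn 2 of 2 (clockwise), first quarter: foot under 17 mm over the bowl's floor, in the bowl's frame x > 6 mm and y > 6 mm (all of step 1), for 0.05 s.
6. turn 2 of 2 (clockwise), second quarter: foot under 17 mm over the bowl's floor, in the bowl's frame x > 6 mm and y < -6 mm (all of step 2), for 0.05 s.
7. turn 2 of 2 (clockwise), third quarter: foot under 17 mm over the bowl's floor, in the bowl's frame x < -6 mm and y < -6 mm (all of step 3), for 0.05 s.
8. turn 2 of 2 (clockwise), fourth quarter: foot under 17 mm over the bowl's floor, in the bowl's frame x < -6 mm and y > 6 mm (all of step 4), for 0.05 s.
At the end, for the whole second after the job is handed in: Stirrer at rest, upright (within 7 deg) on the coaster, foot within 42 mm of its centre; bowl level, within 40 mm of its start; all six balls in it, at least four over 15 mm from their starts (horizontal distance between stirrer and coaster below 0.042 m and z of stirrer in the frame of coaster between 0.003 and 0.011 m and angle between stirrer's own z axis and vertical below 0.12 rad and linear speed of stirrer below 0.03 m/s and distance of bowl from where it was at the start of the episode below 0.04 m and angle between bowl's own z axis and vertical below 0.1 rad and horizontal distance between each of white0, white1, white2, clay0, clay1, clay2 and bowl below 0.062 m and z of each of white0, white1, white2, clay0, clay1, clay2 in the frame of bowl below 0.055 m and distance of any of white0, white1, white2 from where it was at the start of the episode above 0.015 m and distance of any of white0, white1, clay0 from where it was at the start of the episode above 0.015 m and distance of any of white0, white1, clay1 from where it was at the start of the episode above 0.015 m and distance of any of white0, white1, clay2 from where it was at the start of the episode above 0.015 m and distance of any of white0, white2, clay0 from where it was at the start of the episode above 0.015 m and distance of any of white0, white2, clay1 from where it was at the start of the episode above 0.015 m and distance of any of white0, white2, clay2 from where it was at the start of the episode above 0.015 m and distance of any of white0, clay0, clay1 from where it was at the start of the episode above 0.015 m and distance of any of white0, clay0, clay2 from where it was at the start of the episode above 0.015 m and distance of any of white0, clay1, clay2 from where it was at the start of the episode above 0.015 m and distance of any of white1, white2, clay0 from where it was at the start of the episode above 0.015 m and distance of any of white1, white2, clay1 from where it was at the start of the episode above 0.015 m and distance of any of white1, white2, clay2 from where it was at the start of the episode above 0.015 m and distance of any of white1, clay0, clay1 from where it was at the start of the episode above 0.015 m and distance of any of white1, clay0, clay2 from where it was at the start of the episode above 0.015 m and distance of any of white1, clay1, clay2 from where it was at the start of the episode above 0.015 m and distance of any of white2, clay0, clay1 from where it was at the start of the episode above 0.015 m and distance of any of white2, clay0, clay2 from where it was at the start of the episode above 0.015 m and distance of any of white2, clay1, clay2 from where it was at the start of the episode above 0.015 m and distance of any of clay0, clay1, clay2 from where it was at the start of the episode above 0.015 m); the robot touches nothing.
It fails at once if a ball leaves the bowl (horizontal distance between any of white0, white1, white2, clay0, clay1, clay2 and bowl above 0.08 m).
It fails at once if the binoculars, tape measure, lens or mug is moved by more than 30 mm (distance of any of binoculars, tape, lens, mug from where it was at the start of the episode above 0.03 m).
It fails at once if the bowl tips by more than 17 degrees (angle between bowl's own z axis and vertical above 0.3 rad).
It fails at once if the stirrer is pressed on the bowl with more than 40 N (contact force between stirrer and bowl above 40 N).
It also fails if it takes over 67 s, if anything falls off the work surface, if the arm or the gripper's body presses on something with over 40 N, if the wrist force passes 120 N, or if a joint passes its speed limit or range.

## Working session

There is one attempt and no reset: what is moved stays moved. The work goes in short steps, Python scripts to look and compute and a shell command to move; the robot and the scene stay as the last step left them, time stands still between calls to the robot, and variables do not carry over. Pictures are saved under pics/ and viewed, at most 10 in all, crops included, and the job is handed in when it is done.

```bash
mkdir -p pics; ls
python3 - <<'E'
from station import r, eyes
import cv2,numpy as np
for n in ("scene","top"):
    p=eyes.camera_params(n); print(n,p["fx"],p["fy"],p["cx"],p["cy"],np.round(p["cam_to_world"],3).tolist())
    cv2.imwrite(f"pics/{n}0.png",eyes.grab_frame(n)[:,:,::-1])
s=r.sense(); print(s["time_s"],s["ee_pos"],np.round(s["orientation"],3).tolist(),s["finger_gap"])
E
```

```text
pics
scene 472.4290602642453 472.4290602642453 243.1723878234167 196.78734954663858 [[0.441, 0.572, -0.692, 1.556], [0.898, -0.295, 0.328, -0.445], [-0.016, -0.765, -0.644, 0.934], [0.0, 0.0, 0.0, 1.0]]
top 368.34447961108634 368.34447961108634 258.59979776984875 193.63050135711927 [[-0.062, -0.977, 0.203, 0.393], [-0.998, 0.06, -0.012, 0.002], [-0.001, -0.203, -0.979, 1.006], [0.0, 0.0, 0.0, 1.0]]
0.1 [ 0.16832551 -0.60132634  0.23028194] [[0.963, 0.269, -0.0], [0.269, -0.963, 0.002], [0.0, -0.002, -1.0]] 0.9954973484076302
```

View pics/top0.png

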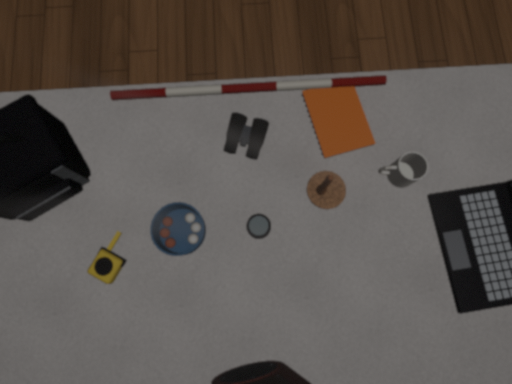

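View pics/scene0.png

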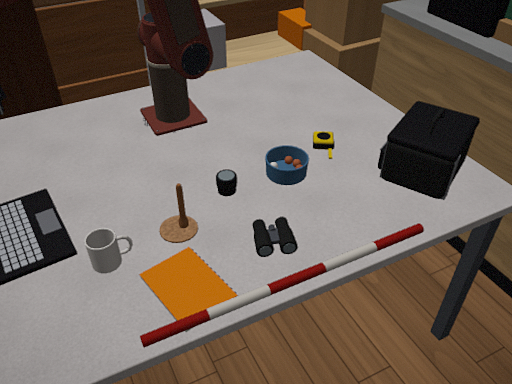

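The top view shows the bowl at about (179,229), the coaster at (326,190) with the rod, and the lens at (258,226) between them. In the scene view the rod runs from about (180,185) to (183,226) on the coaster, with the bowl at (287,165). Next I'll segment these.

```bash
cat > h.py <<'E'
from station import r, eyes
import cv2,numpy as np
def ray(n,uv):
    p=eyes.camera_params(n);T=p["cam_to_world"]
    d=np.array([(uv[0]-p["cx"])/p["fx"],(uv[1]-p["cy"])/p["fy"],1.]);d=T[:3,:3]@d
    return T[:3,3],d/np.linalg.norm(d)
def plane(n,uv,z):
    o,d=ray(n,uv);return o+d*(z-o[2])/d[2]
def tri(a,b):
    (o1,d1),(o2,d2)=ray(*a),ray(*b)
    t=np.linalg.lstsq(np.c_[d1,-d2],o2-o1,rcond=None)[0]
    p,q=o1+t[0]*d1,o2+t[1]*d2
    return (p+q)/2,np.linalg.norm(p-q)
def big(m,box):
    x0,y0,x1,y1=box;k=np.zeros_like(m);k[y0:y1,x0:x1]=m[y0:y1,x0:x1]
    cs,_=cv2.findContours(k,cv2.RETR_EXTERNAL,cv2.CHAIN_APPROX_NONE)
    return max(cs,key=cv2.contourArea)
E
python3 - <<'E'
from h import *
top=eyes.grab_frame("top");sc=eyes.grab_frame("scene")
def hsv(i):return cv2.cvtColor(i,cv2.COLOR_RGB2HSV)
B=((90,80,30),(125,255,255));C=((2,70,30),(22,255,255))
for n,i,bb,cb in(("top",top,(140,190,220,270),(300,165,352,215)),("scene",sc,(255,135,320,195),(150,172,210,250))):
    h=hsv(i)
    c=big(cv2.inRange(h,*B),bb);print(n,"bowl",cv2.boundingRect(c),cv2.fitEllipse(c))
    c=big(cv2.inRange(h,*C),cb);print(n,"coaster",cv2.boundingRect(c),cv2.fitEllipse(c))
    x0,y0,x1,y1=cb
    print(n,"v",hsv(i)[(y0+y1)//2,x0:x1:4].tolist())
h=hsv(top)
a=cv2.resize(top[165:215,300:352],None,fx=7,fy=7,interpolation=cv2.INTER_CUBIC)
b=cv2.resize(sc[172:247,150:210],None,fx=6,fy=6,interpolation=cv2.INTER_CUBIC)
c=np.zeros((450,730,3),np.uint8);c[:350,:364]=a;c[:450,366:726]=b
cv2.imwrite("pics/rod.png",np.clip(c[:,:,::-1]*1.8,0,255))
E
```

```text
top bowl (154, 225, 49, 30) ((179.18284606933594, 240.88865661621094), (24.189777374267578, 42.85722732543945), 80.42805480957031)
top coaster (307, 171, 38, 38) ((325.85980224609375, 189.59573364257812), (36.074981689453125, 37.64197540283203), 122.52579498291016)
top v [[15, 9, 108], [8, 9, 108], [14, 112, 89], [13, 109, 89], [13, 104, 59], [12, 101, 43], [12, 116, 57], [13, 108, 92], [13, 108, 87], [13, 108, 90], [14, 109, 91], [13, 100, 94], [6, 11, 112]]
scene bowl (266, 146, 43, 39) ((286.11175537109375, 164.54078674316406), (39.30670166015625, 43.2481803894043), 88.22832489013672)
scene coaster (160, 183, 38, 60) ((176.76380920410156, 218.68243408203125), (34.933040618896484, 57.607765197753906), 170.44483947753906)
scene v [[12, 8, 166], [10, 9, 167], [0, 9, 167], [13, 11, 168], [12, 8, 170], [10, 9, 165], [5, 9, 165], [0, 9, 165], [12, 197, 53], [15, 6, 178], [5, 9, 171], [12, 8, 169], [0, 9, 169], [5, 9, 171], [5, 9, 171]][ WARN:0@0.569] global loadsave.cpp:1063 imwrite_ Unsupported depth image for selected encoder is fallbacked to CV_8U.
```

View pics/rod.png

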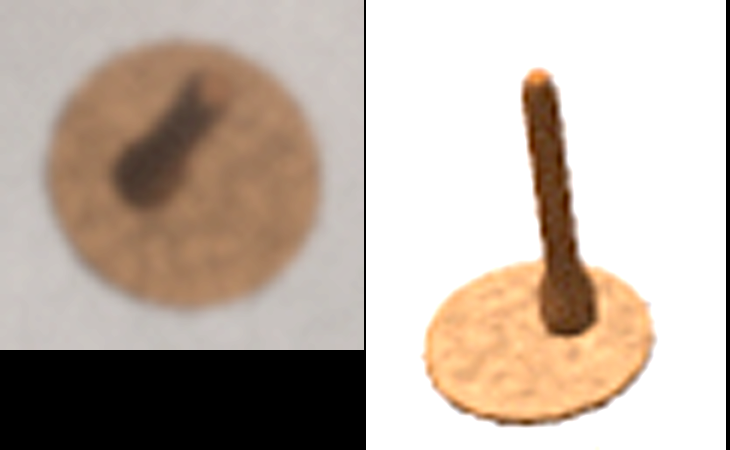

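The crop shows the rod upright and off-centre on the coaster. Its top is at about top(330,177) and scene(179,184.5); its foot is at about top(321,191) and scene(183.5,225).

Run:
```python
from h import *
f=lambda x,y,k,a,b:((x+.5)/k-.5+a,(y+.5)/k-.5+b)
tt=f(210,85,7,300,165);st=f(540-366,76,6,150,172)
tf=f(148,183,7,300,165);sf=f(568-366,317,6,150,172)
print("rodtop",tri(("top",tt),("scene",st)),"foot",tri(("top",tf),("scene",sf)))
print(plane("top",tt,.156),plane("scene",st,.156),plane("top",tf,.006),plane("scene",sf,.006))
top=eyes.grab_frame("top");sc=eyes.grab_frame("scene")
h=cv2.cvtColor(top,cv2.COLOR_RGB2HSV);hs=cv2.cvtColor(sc,cv2.COLOR_RGB2HSV)
for n,hh,box in(("top",h,(140,190,220,270)),("scene",hs,(255,135,320,195))):
    m=cv2.inRange(hh,(85,60,10),(130,255,255));k=np.zeros_like(m);x0,y0,x1,y1=box;k[y0:y1,x0:x1]=m[y0:y1,x0:x1]
    q=cv2.convexHull(cv2.findNonZero(k));print(n,cv2.boundingRect(q),cv2.minEnclosingCircle(q))
    pp=q[:,0,:].astype(float)
    # rim circle: hull pts cast on z=.062
    w=np.array([plane(n,p,.062)[:2] for p in pp]);print(w.min(0),w.max(0),(w.min(0)+w.max(0))/2, cv2.minEnclosingCircle(w.astype(np.float32)))
print("coaster",plane("top",(325.86,189.6),.006))
print("lens",plane("top",(258.5,226),.06))
# balls
hsvb=h[200:260,150:210]
for nm,m in(("white",cv2.inRange(hsvb,(0,0,75),(180,60,255))),("clay",cv2.inRange(hsvb,(0,90,30),(20,255,255)))):
    m2=m.copy(); Y,X=np.mgrid[:60,:60]; m2[(X-29)**2+(Y-29)**2>23**2]=0
    nn,_,st,ce=cv2.connectedComponentsWithStats(m2)
    for i in range(1,nn):
        if st[i,4]>8:print(nm,st[i,4],ce[i]+[150,200],np.round(plane("top",ce[i]+[150,200],.022),3))
```

```text
rodtop (array([ 0.59828199, -0.17922262,  0.15892788]), np.float64(0.0011664469422844618)) foot (array([ 0.59604298, -0.1814108 ,  0.01214684]), np.float64(0.0004115048823699808))
[ 0.59918115 -0.17929129  0.156     ] [ 0.59437911 -0.17873857  0.156     ] [ 0.59723171 -0.18274278  0.006     ] [ 0.58973994 -0.1794635   0.006     ]
top (152, 203, 52, 52) ((177.17108154296875, 229.00811767578125), 26.764123916625977)
[0.44442746 0.13819115] [0.57694292 0.26936092] [0.51068519 0.20377603] ((0.5096490383148193, 0.20337603986263275), 0.06871134787797928)
scene (265, 135, 55, 50) ((294.0, 156.5), 32.97357177734375)
[0.43861098 0.10642784] [0.63155265 0.36964   ] [0.53508181 0.23803392] ((0.5256908535957336, 0.24278344213962555), 0.1508370190858841)
coaster [ 0.59950264 -0.19731231  0.006     ]
lens [ 0.50350092 -0.00394871  0.06      ]
white 342 [192.59356725 227.5380117 ] [0.515 0.172 0.022]
clay 40 [167.075 221.2  ] [0.536 0.24  0.022]
clay 50 [164.5  232.64] [0.506 0.247 0.022]
clay 59 [169.83050847 242.45762712] [0.479 0.233 0.022]
```

```bash
R='x'; python3 -m handwheel '[[0.2,0.2,0,0,0,0,1],[0.36,0.35,0,0,0,0,1],[0.36,0.35,0,0,0,0,1],[0.36,0.35,0,0,0,0,1],[0.36,0.35,0,0,0,0,1]]' && python3 -m handwheel '[[0.36,0.35,0,0,0,0,1],[0.36,0.35,0,0,0,0,1],[0.36,0.35,0,0,0,0,1],[0.36,0.35,0,0,0,0,1],[0.36,0.35,0,0,0,0,1]]' && python3 -m handwheel '[[0.36,0.35,0,0,0,0,1],[0.36,0.35,0,0,0,0,1],[0.36,0.35,0,0,0,0,1],[0.2,0.2,0,0,0,0,1],[0,0,0,0,0,0,1]]'
python3 - <<'E'
from h import *
p=eyes.camera_params("wrist");print(p);i=eyes.grab_frame("wrist");cv2.imwrite("pics/w1.png",np.clip(i[:,:,::-1].astype(float)*1.5,0,255).astype(np.uint8))
E
```

```text
time_s: 0.72
ee_pos: [0.2922, -0.4806, 0.2313]
orientation: [[0.963, 0.269, 0.0], [0.269, -0.963, -0.0], [0.0, 0.0, -1.0]]
wrist_force: [0.3, -0.4, -0.6]
finger_gap: 0.997
grip_force: 0.0
time_s: 1.13
ee_pos: [0.4275, -0.3491, 0.2315]
orientation: [[0.963, 0.269, 0.0], [0.269, -0.963, -0.0], [0.0, 0.0, -1.0]]
wrist_force: [1.4, -0.7, -0.4]
finger_gap: 1.001
grip_force: 0.0
time_s: 1.55
ee_pos: [0.525, -0.2534, 0.2313]
orientation: [[0.962, 0.274, 0.001], [0.274, -0.962, 0.001], [0.001, -0.001, -1.0]]
wrist_force: [-0.2, -0.9, 0.1]
finger_gap: 1.001
grip_force: 0.0
{'fx': 297.3186396354542, 'fy': 297.3186396354542, 'cx': 251.04488940845602, 'cy': 193.85133418657156, 'cam_to_world': array([[ 2.74242580e-01, -9.14068276e-01, -2.98781181e-01,
         6.02141125e-01],
       [-9.61660507e-01, -2.60759866e-01, -8.49315139e-02,
        -2.31609492e-01],
       [-2.76938245e-04,  3.10617900e-01, -9.50534820e-01,
         3.74908223e-01],
       [ 0.00000000e+00,  0.00000000e+00,  0.00000000e+00,
         1.00000000e+00]])}
```

View pics/w1.png

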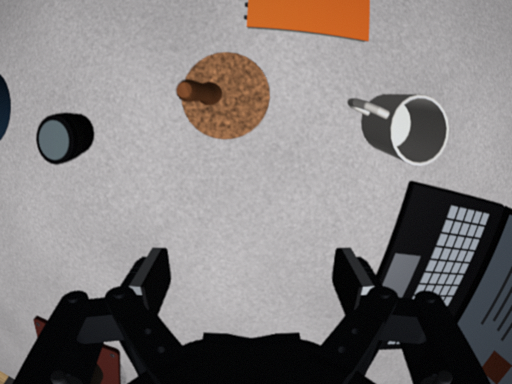

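The wrist view shows the rod top at about (185,90), its foot hidden near (213,94), and the coaster centre at about (226,95). I'll cast fisheye rays at these.

```bash
cat >> h.py <<'E'
def wplane(uv,z,p=None):
    p=p or eyes.camera_params("wrist");T=p["cam_to_world"]
    a,b=uv[0]-p["cx"],uv[1]-p["cy"];q=np.hypot(a,b);t=q/p["fx"]
    d=T[:3,:3]@np.array([a/q*np.sin(t),b/q*np.sin(t),np.cos(t)])
    return T[:3,3]+d*(z-T[2,3])/d[2]
E
python3 - <<'E'
from h import *
i=eyes.grab_frame("wrist");h=cv2.cvtColor(i,cv2.COLOR_RGB2HSV)
m=cv2.inRange(h,(2,70,15),(22,255,255));c=big(m,(170,45,280,145));e=cv2.fitEllipse(c);print(e,cv2.boundingRect(c))
# dark rod
v=h[:,:,2];m2=cv2.inRange(h,(0,100,5),(25,255,95));m2=cv2.morphologyEx(m2,cv2.MORPH_OPEN,np.ones((5,5)))
c2=big(m2,(170,70,235,120));print("rod",cv2.boundingRect(c2))
mt=cv2.inRange(h,(0,100,70),(25,255,255))
print(h[88:93,174:226:3,2].tolist())
print("coaster",wplane(e[0],.006))
for z in(.15,.156,.16):print("top",z,wplane((184.5,90),z))
print("foot c",wplane((211,94),.006+.022))
E
```

```text
((223.04718017578125, 93.25858306884766), (85.0430679321289, 89.25103759765625), 90.29130554199219) (174, 50, 94, 87)
rod (175, 70, 52, 47)
[[86, 80, 82, 87, 77, 61, 42, 37, 36, 36, 35, 35, 30, 29, 34, 44, 89, 94], [91, 80, 82, 87, 79, 59, 44, 38, 37, 37, 37, 36, 32, 31, 36, 40, 87, 98], [96, 82, 82, 86, 81, 55, 45, 39, 39, 39, 39, 39, 34, 34, 37, 40, 85, 94], [98, 80, 82, 86, 82, 52, 45, 41, 39, 41, 40, 40, 37, 35, 40, 40, 82, 89], [104, 77, 81, 86, 80, 50, 46, 40, 42, 41, 41, 41, 38, 37, 40, 43, 79, 89]]
coaster [ 0.59841402 -0.19974222  0.006     ]
top 0.15 [ 0.59451721 -0.18422288  0.15      ]
top 0.156 [ 0.59466538 -0.18556709  0.156     ]
top 0.16 [ 0.59476417 -0.18646323  0.16      ]
foot c [ 0.59422356 -0.18852201  0.028     ]
```

```bash
python3 -m handwheel '[[0.32,0.31,0,0,0,0,1],[0.32,0.31,0,0,0,0,1],[0.31,0.31,0,0,0,0,1],[0,0,0,0,0,0,1],[0,0,0,0,0,0,1]]'
python3 - <<'E'
from h import *
s=r.sense();print(s["ee_pos"]);i=eyes.grab_frame("wrist");cv2.imwrite("pics/w2.png",np.clip(i[:,:,::-1].astype(float)*1.7,0,255).astype(np.uint8))
E
```

```text
time_s: 2.07
ee_pos: [0.5935, -0.1874, 0.231]
orientation: [[0.963, 0.27, -0.001], [0.27, -0.963, -0.0], [-0.001, 0.0, -1.0]]
wrist_force: [-1.1, -1.0, -0.5]
finger_gap: 1.003
grip_force: 0.0
[ 0.59353733 -0.18735475  0.23100083]
```

View pics/w2.png

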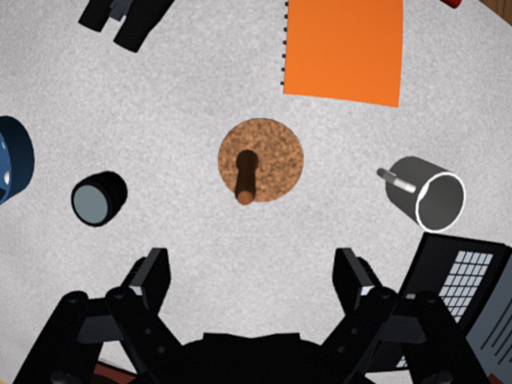

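The rod's top is now at (245,198) and its foot at (247,158). The bowl is on the left edge and the coaster centre is at (261,159).

Run:
```python
from h import *
for z in(.15,.156):print("top",z,wplane((245,198),z))
print("foot",wplane((247,160),.02),"coaster",wplane((261,159.5),.006))
# ray crossing with earlier wrist ray: earlier top pixel (184.5,90) 
import numpy as np
p={'fx': 297.3186, 'cx': 251.0449, 'cy': 193.8513,'cam_to_world':np.array([[.27424258,-.914068,-.298781,.602141],[-.9616605,-.26076,-.0849315,-.2316095],[-.000277,.310618,-.950535,.374908],[0,0,0,1]])}
for z in(.14,.15,.16,.17):
    print(z,wplane((184.5,90),z,p)[:2]-wplane((245,198),z)[:2])
```

```text
top 0.15 [ 0.59466133 -0.18291131  0.15      ]
top 0.156 [ 0.59668894 -0.18247297  0.156     ]
foot [ 0.59846541 -0.18185954  0.02      ] coaster [ 0.60101877 -0.19931413  0.006     ]
0.14 [0.00534941 0.00499408]
0.15 [0.0022046  0.00200894]
0.16 [-0.00094022 -0.00097621]
0.17 [-0.00408503 -0.00396136]
```

```bash
python3 -m handwheel '[[0.04,0.06,-0.2,0,0,0,1],[0,0,-0.4,0,0,0,1],[0,0,-0.4,0,0,0,1],[0,0,-0.4,0,0,0,1],[0,0,-0.3,0,0,0,1]]' && python3 -m handwheel '[[0,0,0,0,0,0,1],[0,0,0,0,0,0,-1],[0,0,0,0,0,0,-1],[0,0,0,0,0,0,-1],[0,0,0,0,0,0,-1]]' 60 && python3 -m handwheel '[[0,0,0,0,0,0,-1],[0,0,0,0,0,0,-1],[0,0,0,0,0,0,-1],[0,0,0,0,0,0,-1],[0,0,0,0,0,0,-1]]'
```

```text
time_s: 2.53
ee_pos: [0.5942, -0.1843, 0.1013]
orientation: [[0.964, 0.267, -0.003], [0.267, -0.964, 0.0], [-0.002, -0.001, -1.0]]
wrist_force: [0.4, 0.1, 0.3]
finger_gap: 1.002
grip_force: 0.0
time_s: 2.95
ee_pos: [0.5979, -0.1836, 0.1064]
orientation: [[0.963, 0.269, 0.004], [0.269, -0.963, -0.002], [0.003, 0.003, -1.0]]
wrist_force: [-0.1, 0.2, 0.4]
finger_gap: 0.453
grip_force: 0.0
time_s: 3.37
ee_pos: [0.5975, -0.1826, 0.1054]
orientation: [[0.963, 0.27, 0.002], [0.27, -0.963, -0.001], [0.002, 0.001, -1.0]]
wrist_force: [-0.7, 1.0, 6.5]
finger_gap: 0.198
grip_force: 58.5
```

```bash
python3 -m handwheel '[[0,0,0.2,0,0,0,-1],[0,0,0.35,0,0,0,-1],[0,0,0.4,0,0,0,-1],[0,0,0.4,0,0,0,-1],[0,0,0.15,0,0,0,-1]]' && python3 -m handwheel '[[-0.05,0.2,0,0,0,0,-1],[-0.1,0.4,0,0,0,0,-1],[-0.1,0.4,0,0,0,0,-1],[-0.1,0.4,0,0,0,0,-1],[-0.1,0.4,0,0,0,0,-1]]' && python3 -m handwheel '[[-0.1,0.4,0,0,0,0,-1],[-0.1,0.4,0,0,0,0,-1],[-0.1,0.4,0,0,0,0,-1],[0,0,0,0,0,0,-1],[0,0,0,0,0,0,-1]]'
python3 - <<'E'
from h import *
p=eyes.camera_params("wrist");i=eyes.grab_frame("wrist");np.savez("wa.npz",i=i,T=p["cam_to_world"]);cv2.imwrite("pics/w3.png",np.clip(i[:,:,::-1].astype(float)*1.7,0,255).astype(np.uint8))
E
```

```text
time_s: 3.78
ee_pos: [0.5986, -0.1834, 0.2216]
orientation: [[0.963, 0.27, 0.006], [0.27, -0.963, -0.003], [0.005, 0.005, -1.0]]
wrist_force: [0.4, -0.3, 1.4]
finger_gap: 0.193
grip_force: 58.5
time_s: 4.2
ee_pos: [0.5609, -0.0454, 0.2139]
orientation: [[0.963, 0.269, -0.003], [0.269, -0.963, 0.001], [-0.003, -0.002, -1.0]]
wrist_force: [0.4, 0.1, -0.8]
finger_gap: 0.194
grip_force: 58.5
time_s: 4.62
ee_pos: [0.5387, 0.0444, 0.2144]
orientation: [[0.962, 0.273, -0.003], [0.273, -0.962, 0.0], [-0.003, -0.001, -1.0]]
wrist_force: [0.4, -0.8, 0.3]
finger_gap: 0.192
grip_force: 58.7
```

View pics/w3.png

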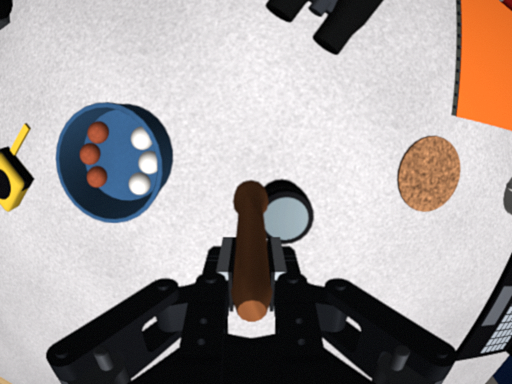

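The rod is held and hangs straight, with its foot at (250,195). The bowl rim spans about x 56–158, y 103–221, with the clay balls on the left and the white ones on the right, and the middle is clear.

Run:
```python
from h import *
from scipy.optimize import least_squares as ls
i=eyes.grab_frame("wrist");p=eyes.camera_params("wrist")
h=cv2.cvtColor(i,cv2.COLOR_RGB2HSV);m=cv2.inRange(h,(95,90,20),(125,255,255))
c=big(m,(40,85,185,235));q=cv2.convexHull(c)[:,0,:].astype(float);print(cv2.boundingRect(c))
q=q[q[:,0]<125]
for z in(.056,.062,.068):
    w=np.array([wplane(u,z,p)[:2] for u in q])
    s=ls(lambda v:np.hypot(*(w-v[:2]).T)-v[2],[.51,.2,.07],loss="soft_l1",f_scale=.001);print(z,s.x,s.cost*1e6)
for t in((249.5,196),):print("foot",wplane(t,.115,p))
print(r.sense()["ee_pos"])
```

```text
(55, 104, 116, 119)
0.056 [0.50862062 0.20792309 0.07002499] 0.33626599576577854
0.062 [0.5107776  0.20506886 0.06863587] 0.3233077613436295
0.068 [0.51293459 0.20221463 0.06724675] 0.31059006589260885
foot [0.53772647 0.04294743 0.115     ]
[0.53972916 0.04238889 0.21508499]
```

```bash
python3 -m handwheel '[[-0.04,0.2,0,0,0,0,-1],[-0.08,0.45,0,0,0,0,-1],[-0.08,0.45,0,0,0,0,-1],[-0.08,0.45,0,0,0,0,-1],[-0.08,0.45,0,0,0,0,-1]]' && python3 -m handwheel '[[-0.03,0.15,0,0,0,0,-1],[0,0,0,0,0,0,-1],[0,0,-0.35,0,0,0,-1],[0,0,-0.35,0,0,0,-1],[0,0,-0.35,0,0,0,-1]]' 80 && python3 -m handwheel '[[0,0,-0.15,0,0,0,-1],[0,0,-0.1,0,0,0,-1],[0,0,0,0,0,0,-1],[0,0,0,0,0,0,-1]]'; python3 -c "
from station import r;print(r.sense()['ee_pos'])"
```

```text
time_s: 5.13
ee_pos: [0.5134, 0.1923, 0.2157]
orientation: [[0.964, 0.267, -0.001], [0.267, -0.964, -0.0], [-0.001, 0.0, -1.0]]
wrist_force: [0.3, -0.5, 0.4]
finger_gap: 0.193
grip_force: 58.7
time_s: 5.55
ee_pos: [0.5122, 0.2018, 0.1368]
orientation: [[0.963, 0.268, 0.001], [0.268, -0.963, -0.001], [0.001, 0.001, -1.0]]
wrist_force: [0.2, 0.7, -0.5]
finger_gap: 0.19
grip_force: 77.8
time_s: 5.88
ee_pos: [0.512, 0.203, 0.1196]
orientation: [[0.963, 0.268, 0.001], [0.268, -0.963, 0.0], [0.001, 0.0, -1.0]]
wrist_force: [0.5, 0.4, -0.3]
finger_gap: 0.189
grip_force: 77.9
[0.51201586 0.20300343 0.11957029]
```

```bash
python3 -m handwheel '[[0.1,0.02,-0.07,0,0,0,-1],[0.1,0,0,0,0,0,-1],[0.1,0,0,0,0,0,-1],[0.08,0,0,0,0,0,-1]]' && python3 -m handwheel '[[-0.027,-0.1,0,0,0,0,-1],[-0.027,-0.1,0,0,0,0,-1],[-0.073,-0.073,0,0,0,0,-1],[-0.073,-0.073,0,0,0,0,-1],[-0.1,-0.027,0,0,0,0,-1]]' && python3 -m handwheel '[[-0.1,-0.027,0,0,0,0,-1],[-0.1,0.027,0,0,0,0,-1],[-0.1,0.027,0,0,0,0,-1],[-0.073,0.073,0,0,0,0,-1],[-0.073,0.073,0,0,0,0,-1]]'
```

```text
time_s: 6.22
ee_pos: [0.5414, 0.2053, 0.1145]
orientation: [[0.963, 0.27, 0.002], [0.27, -0.963, 0.0], [0.002, 0.0, -1.0]]
wrist_force: [0.1, 0.4, -0.3]
finger_gap: 0.182
grip_force: 77.9
time_s: 6.63
ee_pos: [0.5165, 0.1774, 0.1138]
orientation: [[0.963, 0.269, -0.001], [0.269, -0.963, 0.002], [-0.0, -0.002, -1.0]]
wrist_force: [-1.1, 2.7, -0.4]
finger_gap: 0.189
grip_force: 78.1
time_s: 7.05
ee_pos: [0.4861, 0.1906, 0.1152]
orientation: [[0.963, 0.269, 0.008], [0.269, -0.963, 0.001], [0.008, 0.001, -1.0]]
wrist_force: [5.9, 3.4, 0.7]
finger_gap: 0.19
grip_force: 78.2
```

```bash
python3 -m handwheel '[[-0.027,0.1,0,0,0,0,-1],[-0.027,0.1,0,0,0,0,-1],[0.027,0.1,0,0,0,0,-1],[0.027,0.1,0,0,0,0,-1],[0.073,0.073,0,0,0,0,-1]]' && python3 -m handwheel '[[0.073,0.073,0,0,0,0,-1],[0.1,0.027,0,0,0,0,-1],[0.1,0.027,0,0,0,0,-1],[0.1,-0.027,0,0,0,0,-1],[0.1,-0.027,0,0,0,0,-1]]' && python3 -m handwheel '[[0.073,-0.073,0,0,0,0,-1],[0.073,-0.073,0,0,0,0,-1],[0.027,-0.1,0,0,0,0,-1],[0.027,-0.1,0,0,0,0,-1]]'
python3 - <<'E'
from h import *
from scipy.optimize import least_squares as ls
i=eyes.grab_frame("wrist");cv2.imwrite("pics/w4.png",np.clip(i[:,:,::-1].astype(float)*1.8,0,255).astype(np.uint8))
p=eyes.camera_params("wrist");print(p["cam_to_world"][:3,3],r.sense()["ee_pos"])
E
```

```text
time_s: 7.47
ee_pos: [0.4887, 0.2239, 0.1134]
orientation: [[0.963, 0.271, -0.001], [0.271, -0.963, -0.005], [-0.002, 0.005, -1.0]]
wrist_force: [1.6, -6.7, 1.5]
finger_gap: 0.188
grip_force: 78.7
time_s: 7.88
ee_pos: [0.522, 0.2296, 0.1118]
orientation: [[0.963, 0.27, -0.008], [0.27, -0.963, -0.004], [-0.009, 0.001, -1.0]]
wrist_force: [-7.8, -1.8, 2.0]
finger_gap: 0.186
grip_force: 78.6
time_s: 8.22
ee_pos: [0.5382, 0.2046, 0.1121]
orientation: [[0.963, 0.27, -0.004], [0.27, -0.963, -0.001], [-0.004, -0.0, -1.0]]
wrist_force: [-0.4, -0.5, -0.6]
finger_gap: 0.194
grip_force: 78.4
[0.61713026 0.22514458 0.25608377] [0.53947201 0.20347227 0.11270039]
```

View pics/w4.png

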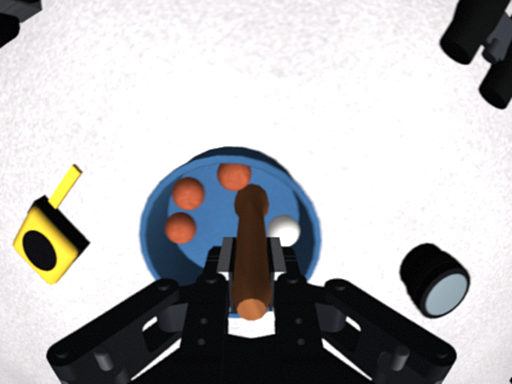

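The foot at (250,200) is in the bowl. Clay balls are at (188,193), (235,175) and (180,228), and a white one at (284,230). I'll check the bowl centre before the next turns.

```bash
cat > bowl.py <<'E'
from h import *
from scipy.optimize import least_squares as ls
i=eyes.grab_frame("wrist");p=eyes.camera_params("wrist")
h=cv2.cvtColor(i,cv2.COLOR_RGB2HSV);m=cv2.inRange(h,(95,90,20),(125,255,255))
c=big(m,(100,120,360,320));q=c[:,0,:].astype(float)
w=np.array([wplane(u,.062,p)[:2] for u in q])
s=ls(lambda v:np.hypot(*(w-v).T)-.0695,[.51,.204],loss="cauchy",f_scale=.001);e=np.hypot(*(w-s.x).T)-.0695
print("bowl",s.x,(abs(e)<.002).sum(),len(e))
E
python3 bowl.py
```

```text
bowl [0.50848399 0.21529948] 244 707
```

Run:
```python
from h import *
a,b,c=[wplane(u,.062)[:2] for u in((139,233),(321,233),(230,149))]
print(a,b,c,(a+b)/2)
sc=eyes.grab_frame("scene");h=cv2.cvtColor(sc,cv2.COLOR_RGB2HSV);m=cv2.inRange(h,(95,80,30),(125,255,255))
print("scene bbox",cv2.boundingRect(big(m,(255,135,320,195))))
```

```text
[0.50215873 0.28208108] [0.53992238 0.15022448] [0.58175799 0.23004435] [0.52104055 0.21615278]
scene bbox (268, 145, 43, 39)
```

```bash
python3 -m handwheel '[[-0.06,0.08,0,0,0,0,-1],[-0.022,-0.083,0,0,0,0,-1],[-0.022,-0.083,0,0,0,0,-1],[-0.061,-0.061,0,0,0,0,-1],[-0.061,-0.061,0,0,0,0,-1]]' && python3 -m handwheel '[[-0.083,-0.022,0,0,0,0,-1],[-0.083,-0.022,0,0,0,0,-1],[-0.083,0.022,0,0,0,0,-1],[-0.083,0.022,0,0,0,0,-1],[-0.061,0.061,0,0,0,0,-1]]' && python3 -m handwheel '[[-0.061,0.061,0,0,0,0,-1],[-0.022,0.083,0,0,0,0,-1],[-0.022,0.083,0,0,0,0,-1],[0.022,0.083,0,0,0,0,-1],[0.022,0.083,0,0,0,0,-1]]' && python3 -m handwheel '[[0.061,0.061,0,0,0,0,-1],[0.061,0.061,0,0,0,0,-1],[0.083,0.022,0,0,0,0,-1],[0.083,0.022,0,0,0,0,-1],[0.083,-0.022,0,0,0,0,-1]]' && python3 -m handwheel '[[0.083,-0.022,0,0,0,0,-1],[0.061,-0.061,0,0,0,0,-1],[0.061,-0.061,0,0,0,0,-1],[0.022,-0.083,0,0,0,0,-1],[0.022,-0.083,0,0,0,0,-1]]'
python3 bowl.py
python3 - <<'E'
from h import *
sc=eyes.grab_frame("scene");h=cv2.cvtColor(sc,cv2.COLOR_RGB2HSV);m=cv2.inRange(h,(95,80,30),(125,255,255))
print("scene bbox",cv2.boundingRect(big(m,(255,135,320,195))))
E
```

```text
time_s: 8.78
ee_pos: [0.5236, 0.1907, 0.1145]
orientation: [[0.963, 0.269, 0.004], [0.269, -0.963, 0.004], [0.004, -0.003, -1.0]]
wrist_force: [1.2, 5.2, -0.3]
finger_gap: 0.195
grip_force: 78.7
time_s: 9.2
ee_pos: [0.4933, 0.194, 0.1141]
orientation: [[0.963, 0.269, 0.002], [0.269, -0.963, 0.0], [0.002, 0.0, -1.0]]
wrist_force: [2.3, 2.0, -0.9]
finger_gap: 0.191
grip_force: 78.5
time_s: 9.62
ee_pos: [0.4893, 0.2239, 0.114]
orientation: [[0.963, 0.27, 0.002], [0.27, -0.963, -0.001], [0.001, 0.001, -1.0]]
wrist_force: [2.5, -0.6, -0.3]
finger_gap: 0.19
grip_force: 78.6
time_s: 10.03
ee_pos: [0.5149, 0.2333, 0.1121]
orientation: [[0.963, 0.27, -0.005], [0.27, -0.963, -0.004], [-0.006, 0.002, -1.0]]
wrist_force: [-3.7, -3.1, 0.1]
finger_gap: 0.191
grip_force: 78.7
time_s: 10.45
ee_pos: [0.5317, 0.2112, 0.1114]
orientation: [[0.963, 0.269, -0.009], [0.269, -0.963, 0.0], [-0.009, -0.003, -1.0]]
wrist_force: [-7.8, 0.3, 0.2]
finger_gap: 0.192
grip_force: 78.8
bowl [0.50757366 0.21089511] 258 713
scene bbox (267, 145, 43, 39)
```

```bash
python3 -m handwheel '[[0,-0.03,0,0,0,0,-1],[-0.022,-0.083,0,0,0,0,-1],[-0.022,-0.083,0,0,0,0,-1],[-0.061,-0.061,0,0,0,0,-1],[-0.061,-0.061,0,0,0,0,-1]]' && python3 -m handwheel '[[-0.083,-0.022,0,0,0,0,-1],[-0.083,-0.022,0,0,0,0,-1],[-0.083,0.022,0,0,0,0,-1],[-0.083,0.022,0,0,0,0,-1],[-0.061,0.061,0,0,0,0,-1]]' && python3 -m handwheel '[[-0.061,0.061,0,0,0,0,-1],[-0.022,0.083,0,0,0,0,-1],[-0.022,0.083,0,0,0,0,-1],[0.022,0.083,0,0,0,0,-1],[0.022,0.083,0,0,0,0,-1]]' && python3 -m handwheel '[[0.061,0.061,0,0,0,0,-1],[0.061,0.061,0,0,0,0,-1],[0.083,0.022,0,0,0,0,-1],[0.083,0.022,0,0,0,0,-1],[0.083,-0.022,0,0,0,0,-1]]' && python3 -m handwheel '[[0.083,-0.022,0,0,0,0,-1],[0.061,-0.061,0,0,0,0,-1],[0.061,-0.061,0,0,0,0,-1],[0.022,-0.083,0,0,0,0,-1],[0.022,-0.083,0,0,0,0,-1]]'
python3 bowl.py
python3 - <<'E'
from h import *
sc=eyes.grab_frame("scene");h=cv2.cvtColor(sc,cv2.COLOR_RGB2HSV);m=cv2.inRange(h,(95,80,30),(125,255,255))
print("scene bbox",cv2.boundingRect(big(m,(255,135,320,195))))
E
```

```text
time_s: 10.97
ee_pos: [0.5231, 0.1869, 0.1138]
orientation: [[0.963, 0.269, 0.001], [0.269, -0.963, 0.0], [0.001, 0.0, -1.0]]
wrist_force: [0.1, -0.1, -0.2]
finger_gap: 0.189
grip_force: 78.5
time_s: 11.38
ee_pos: [0.4946, 0.1928, 0.1151]
orientation: [[0.963, 0.269, 0.006], [0.269, -0.963, 0.003], [0.006, -0.001, -1.0]]
wrist_force: [3.8, 2.8, -0.6]
finger_gap: 0.194
grip_force: 78.7
time_s: 11.8
ee_pos: [0.4888, 0.2211, 0.1134]
orientation: [[0.963, 0.27, 0.0], [0.27, -0.963, -0.002], [-0.0, 0.002, -1.0]]
wrist_force: [4.6, -4.2, 0.7]
finger_gap: 0.194
grip_force: 78.9
time_s: 12.22
ee_pos: [0.5152, 0.2312, 0.1122]
orientation: [[0.963, 0.27, -0.005], [0.27, -0.963, -0.003], [-0.006, 0.001, -1.0]]
wrist_force: [-1.0, -4.7, -0.0]
finger_gap: 0.193
grip_force: 78.9
time_s: 12.63
ee_pos: [0.5321, 0.2098, 0.1116]
orientation: [[0.963, 0.269, -0.009], [0.269, -0.963, 0.002], [-0.008, -0.004, -1.0]]
wrist_force: [-7.0, 3.0, 0.9]
finger_gap: 0.188
grip_force: 79.0
bowl [0.5087741  0.20887417] 273 777
scene bbox (267, 146, 43, 39)
```

```bash
python3 -m handwheel '[[0,-0.02,0,0,0,0,-1],[-0.022,-0.083,0,0,0,0,-1],[-0.022,-0.083,0,0,0,0,-1],[-0.061,-0.061,0,0,0,0,-1],[-0.061,-0.061,0,0,0,0,-1]]' && python3 -m handwheel '[[-0.083,-0.022,0,0,0,0,-1],[-0.083,-0.022,0,0,0,0,-1],[-0.083,0.022,0,0,0,0,-1],[-0.083,0.022,0,0,0,0,-1],[-0.061,0.061,0,0,0,0,-1]]' && python3 -m handwheel '[[-0.061,0.061,0,0,0,0,-1],[-0.022,0.083,0,0,0,0,-1],[-0.022,0.083,0,0,0,0,-1],[0.022,0.083,0,0,0,0,-1],[0.022,0.083,0,0,0,0,-1]]' && python3 -m handwheel '[[0.061,0.061,0,0,0,0,-1],[0.061,0.061,0,0,0,0,-1],[0.083,0.022,0,0,0,0,-1],[0.083,0.022,0,0,0,0,-1],[0.083,-0.022,0,0,0,0,-1]]' && python3 -m handwheel '[[0,-0.06,0,0,0,0,-1],[-0.05,-0.1,0,0,0,0,-1],[-0.05,-0.1,0,0,0,0,-1],[0,0,0,0,0,0,-1],[0,0,0,0,0,0,-1]]' && python3 -m handwheel '[[0,0,0.2,0,0,0,-1],[0,0,0.35,0,0,0,-1],[0,0,0.4,0,0,0,-1],[0,0,0.4,0,0,0,-1],[0,0,0.15,0,0,0,-1]]' && python3 -m handwheel '[[0.04,-0.2,0,0,0,0,-1],[0.09,-0.4,0,0,0,0,-1],[0.09,-0.4,0,0,0,0,-1],[0.09,-0.4,0,0,0,0,-1],[0.09,-0.4,0,0,0,0,-1]]'
python3 - <<'E'
from h import *
i=eyes.grab_frame("wrist");t=eyes.grab_frame("top")
k=np.zeros((384,768,3),np.uint8);k[:,:512]=i;z=cv2.resize(t[195:265,140:220],(256,224),interpolation=cv2.INTER_CUBIC);k[:224,512:]=z
cv2.imwrite("pics/w5.png",np.clip(k[:,:,::-1].astype(float)*1.7,0,255).astype(np.uint8));print(r.sense()["ee_pos"])
E
```

```text
time_s: 13.15
ee_pos: [0.5225, 0.1859, 0.113]
orientation: [[0.963, 0.269, -0.001], [0.269, -0.963, 0.001], [-0.0, -0.001, -1.0]]
wrist_force: [-0.3, -0.1, -0.6]
finger_gap: 0.19
grip_force: 78.6
time_s: 13.57
ee_pos: [0.4946, 0.1907, 0.1146]
orientation: [[0.963, 0.269, 0.005], [0.269, -0.963, 0.001], [0.005, 0.001, -1.0]]
wrist_force: [6.9, 0.8, 0.2]
finger_gap: 0.187
grip_force: 78.8
time_s: 13.98
ee_pos: [0.4896, 0.2202, 0.1144]
orientation: [[0.963, 0.27, 0.003], [0.27, -0.963, -0.001], [0.003, 0.001, -1.0]]
wrist_force: [3.9, -2.9, -0.3]
finger_gap: 0.189
grip_force: 78.9
time_s: 14.4
ee_pos: [0.5154, 0.2302, 0.1125]
orientation: [[0.963, 0.27, -0.004], [0.27, -0.963, -0.002], [-0.005, 0.001, -1.0]]
wrist_force: [-2.5, -5.3, 0.7]
finger_gap: 0.19
grip_force: 79.1
time_s: 14.82
ee_pos: [0.5085, 0.2107, 0.1136]
orientation: [[0.963, 0.268, 0.0], [0.268, -0.963, 0.001], [0.0, -0.001, -1.0]]
wrist_force: [-1.2, 0.6, -0.6]
finger_gap: 0.192
grip_force: 78.8
time_s: 15.23
ee_pos: [0.511, 0.212, 0.2313]
orientation: [[0.963, 0.27, 0.007], [0.27, -0.963, 0.002], [0.008, -0.0, -1.0]]
wrist_force: [1.0, 0.7, 0.0]
finger_gap: 0.19
grip_force: 78.8
time_s: 15.65
ee_pos: [0.5388, 0.0752, 0.2256]
orientation: [[0.963, 0.27, -0.0], [0.27, -0.963, 0.0], [0.0, -0.0, -1.0]]
wrist_force: [0.4, -0.1, -0.4]
finger_gap: 0.187
grip_force: 78.8
[0.53952382 0.07252807 0.22555822]
```

View pics/w5.png

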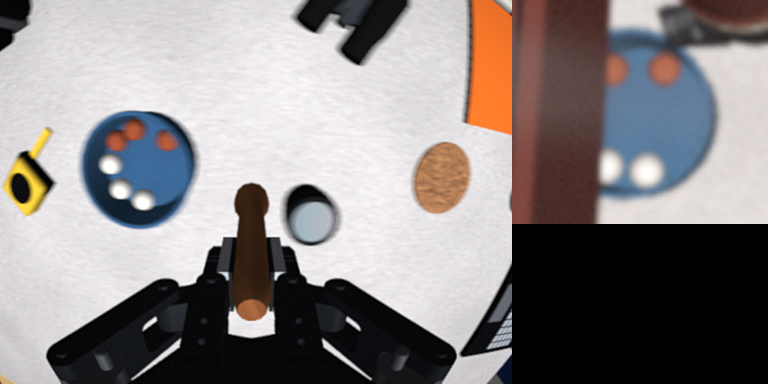

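All six balls are in the bowl: the whites at (110,165), (120,190) and (144,201), the clays at (117,141), (133,129) and (166,140). The rod is still straight in the grip. Next I'll compute how far each ball moved.

Run:
```python
from h import *
d=np.load("wa.npz");p0=dict(eyes.camera_params("wrist"));p0["cam_to_world"]=d["T"]
A={"c":[(98,132),(90,154),(96,177)],"w":[(142,139),(149,162),(140,184)]}
B={"c":[(117,141),(133,129),(166,140)],"w":[(110,165),(120,190),(144,201)]}
for k in"cw":
    a=np.array([wplane(u,.022,p0)[:2] for u in A[k]]);b=np.array([wplane(u,.022)[:2] for u in B[k]])
    print(k,a.round(3).tolist(),b.round(3).tolist());print(np.linalg.norm(a[:,None]-b[None],axis=2).round(3))
print(r.sense()["ee_pos"],wplane((442,177),.006))
```

```text
c [[0.535, 0.24], [0.505, 0.247], [0.477, 0.234]] [[0.53, 0.244], [0.55, 0.225], [0.546, 0.18]]
[[0.007 0.021 0.061]
 [0.025 0.05  0.079]
 [0.054 0.073 0.088]]
w [[0.54, 0.179], [0.515, 0.165], [0.484, 0.171]] [[0.497, 0.249], [0.467, 0.23], [0.461, 0.194]]
[[0.082 0.089 0.08 ]
 [0.086 0.081 0.061]
 [0.078 0.061 0.032]]
[0.53952382 0.07252807 0.22555822] [ 0.60173217 -0.20204062  0.006     ]
```

```bash
python3 -m handwheel '[[0.1,-0.4,0,0,0,0,-1],[0.1,-0.45,0,0,0,0,-1],[0.1,-0.45,0,0,0,0,-1],[0.1,-0.45,0,0,0,0,-1],[0.1,-0.45,0,0,0,0,-1]]' && python3 -m handwheel '[[0.1,-0.45,0,0,0,0,-1],[0.1,-0.45,0,0,0,0,-1],[0.1,-0.3,0,0,0,0,-1],[0,-0.2,0,0,0,0,-1],[0,0,0,0,0,0,-1]]' && python3 -m handwheel '[[0,0,-0.3,0,0,0,-1],[0,0,-0.4,0,0,0,-1],[0,0,-0.4,0,0,0,-1],[0,0,-0.3,0,0,0,-1],[0,0,-0.1,0,0,0,-1]]'  && python3 -m handwheel '[[0,0,0,0,0,0,-1],[0,0,0,0,0,0,-1],[0,0,0,0,0,0,-1],[0,0,0,0,0,0,-1]]'
python3 - <<'E'
from h import *
s=eyes.grab_frame("scene");print(r.sense()["ee_pos"],r.sense()["wrist_force"])
cv2.imwrite("pics/s2.png",cv2.resize(np.clip(s[140:260,110:270,::-1]*1.3,0,255).astype(np.uint8),None,fx=5,fy=5,interpolation=cv2.INTER_CUBIC))
E
```

```text
time_s: 16.17
ee_pos: [0.5765, -0.0893, 0.2256]
orientation: [[0.963, 0.27, -0.0], [0.27, -0.963, 0.001], [0.0, -0.001, -1.0]]
wrist_force: [0.5, 0.9, 0.0]
finger_gap: 0.19
grip_force: 78.8
time_s: 16.58
ee_pos: [0.5987, -0.196, 0.2252]
orientation: [[0.964, 0.267, -0.001], [0.267, -0.964, -0.0], [-0.001, -0.0, -1.0]]
wrist_force: [-0.2, 0.4, -0.3]
finger_gap: 0.191
grip_force: 78.8
time_s: 17.0
ee_pos: [0.596, -0.1906, 0.1086]
orientation: [[0.963, 0.271, -0.007], [0.271, -0.963, 0.004], [-0.006, -0.006, -1.0]]
wrist_force: [-0.9, 1.1, -0.6]
finger_gap: 0.187
grip_force: 78.8
time_s: 17.33
ee_pos: [0.6004, -0.1942, 0.1161]
orientation: [[0.963, 0.27, 0.004], [0.27, -0.963, -0.002], [0.003, 0.002, -1.0]]
wrist_force: [-0.8, 0.2, -0.6]
finger_gap: 0.188
grip_force: 78.8
[ 0.60028858 -0.19427381  0.11585108] [ 0.66807974 -0.73184344 -0.61807003]
```

View pics/s2.png

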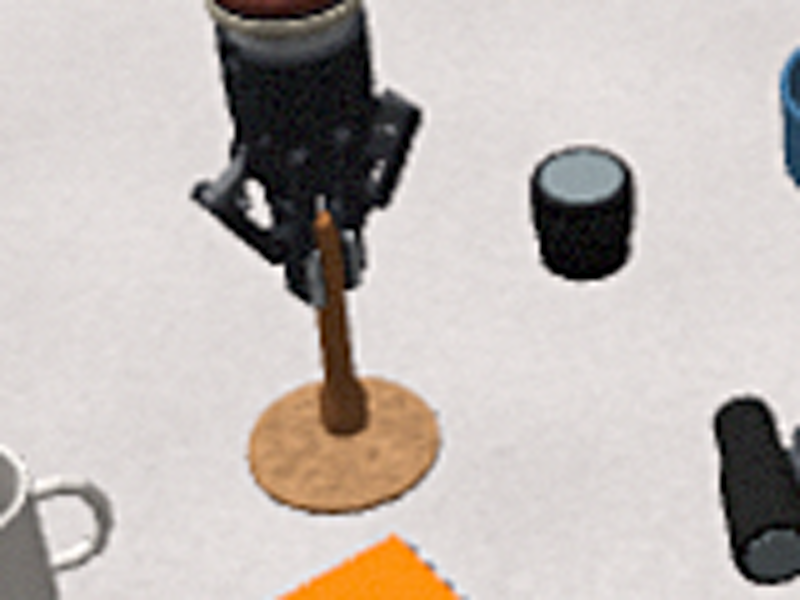

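The rod stands upright over the coaster with its foot at crop (345,425), about 1 cm up. I'll lower it gently.

```bash
python3 -m handwheel '[[0,0,-0.03,0,0,0,-1],[0,0,-0.03,0,0,0,-1],[0,0,-0.02,0,0,0,-1],[0,0,0,0,0,0,-1],[0,0,0,0,0,0,-1]]' && python3 -m handwheel '[[0,0,-0.02,0,0,0,-1],[0,0,0,0,0,0,-1],[0,0,-0.02,0,0,0,-1],[0,0,0,0,0,0,-1],[0,0,0,0,0,0,-1]]' && python3 -m handwheel '[[0,0,-0.02,0,0,0,-1],[0,0,0,0,0,0,-1],[0,0,0,0,0,0,-1]]'
```

```text
time_s: 17.8
ee_pos: [0.5987, -0.1938, 0.1072]
orientation: [[0.963, 0.269, -0.001], [0.269, -0.963, 0.0], [-0.0, -0.0, -1.0]]
wrist_force: [-0.2, -0.3, -0.0]
finger_gap: 0.187
grip_force: 78.8
time_s: 18.22
ee_pos: [0.5993, -0.194, 0.1054]
orientation: [[0.963, 0.269, 0.001], [0.269, -0.963, -0.0], [0.001, 0.0, -1.0]]
wrist_force: [-1.8, 0.9, 4.7]
finger_gap: 0.19
grip_force: 79.4
time_s: 18.47
ee_pos: [0.5997, -0.1941, 0.1054]
orientation: [[0.963, 0.27, 0.002], [0.27, -0.963, -0.001], [0.001, 0.001, -1.0]]
wrist_force: [-3.8, 2.0, 11.5]
finger_gap: 0.191
grip_force: 80.4
```

```bash
python3 -m handwheel '[[0,0,0.02,0,0,0,-1],[0,0,0,0,0,0,-1],[0,0,0,0,0,0,-0.5],[0,0,0,0,0,0,-0.3],[0,0,0,0,0,0,0]]' 20 && python3 -m handwheel '[[0,0,0,0,0,0,0.5],[0,0,0,0,0,0,1],[0,0,0,0,0,0,1],[0,0,0,0,0,0,1],[0,0,0,0,0,0,1]]' && python3 -m handwheel '[[0,0,0,0,0,0,1],[0,0,0,0,0,0,1],[0,0,0.15,0,0,0,1],[0,0,0.3,0,0,0,1],[0,0,0.4,0,0,0,1]]' && python3 -m handwheel '[[0,0,0.4,0,0,0,1],[0,0,0.4,0,0,0,1],[-0.2,-0.2,0.2,0,0,0,1],[-0.4,-0.3,0,0,0,0,1],[-0.4,-0.3,0,0,0,0,1]]' && python3 -m handwheel '[[-0.4,-0.3,0,0,0,0,1],[-0.4,-0.3,0,0,0,0,1],[-0.3,-0.3,0,0,0,0,1],[0,0,0,0,0,0,1],[0,0,0,0,0,0,1]]'
python3 - <<'E'
from h import *
s=eyes.grab_frame("scene");t=eyes.grab_frame("top")
k=np.zeros((480,800,3),np.uint8);k[:,:480]=cv2.resize(s[135:255,150:310][:, :120],(480,480));k[:240,480:]=cv2.resize(t[190:270,140:247],(320,240));k[240:,480:]=cv2.resize(t[150:230,273:380],(320,240))
cv2.imwrite("pics/f.png",np.clip(k[:,:,::-1]*1.4,0,255).astype(np.uint8))
h=cv2.cvtColor(s,cv2.COLOR_RGB2HSV);print(cv2.boundingRect(big(cv2.inRange(h,(95,80,30),(125,255,255)),(255,135,320,195))))
E
```

```text
time_s: 18.88
ee_pos: [0.5986, -0.1937, 0.1038]
orientation: [[0.963, 0.269, -0.001], [0.269, -0.963, 0.0], [-0.001, -0.001, -1.0]]
wrist_force: [-0.0, 0.3, -0.1]
finger_gap: 0.479
grip_force: 0.0
time_s: 19.3
ee_pos: [0.5989, -0.1939, 0.1045]
orientation: [[0.963, 0.269, -0.0], [0.269, -0.963, 0.0], [-0.0, -0.0, -1.0]]
wrist_force: [0.3, 0.6, -0.2]
finger_gap: 1.0
grip_force: 0.0
time_s: 19.72
ee_pos: [0.5972, -0.1931, 0.1669]
orientation: [[0.963, 0.269, -0.005], [0.269, -0.963, 0.002], [-0.004, -0.003, -1.0]]
wrist_force: [0.5, 0.0, -0.5]
finger_gap: 0.998
grip_force: 0.0
time_s: 20.13
ee_pos: [0.5246, -0.2545, 0.2465]
orientation: [[0.962, 0.272, 0.004], [0.272, -0.962, -0.003], [0.003, 0.004, -1.0]]
wrist_force: [0.2, -0.8, 0.1]
finger_gap: 1.003
grip_force: 0.0
time_s: 20.55
ee_pos: [0.4406, -0.3226, 0.2445]
orientation: [[0.964, 0.266, 0.001], [0.266, -0.964, -0.001], [0.001, 0.001, -1.0]]
wrist_force: [0.5, 0.7, -0.3]
finger_gap: 1.0
grip_force: 0.0
(266, 145, 43, 39)
```

View pics/f.png

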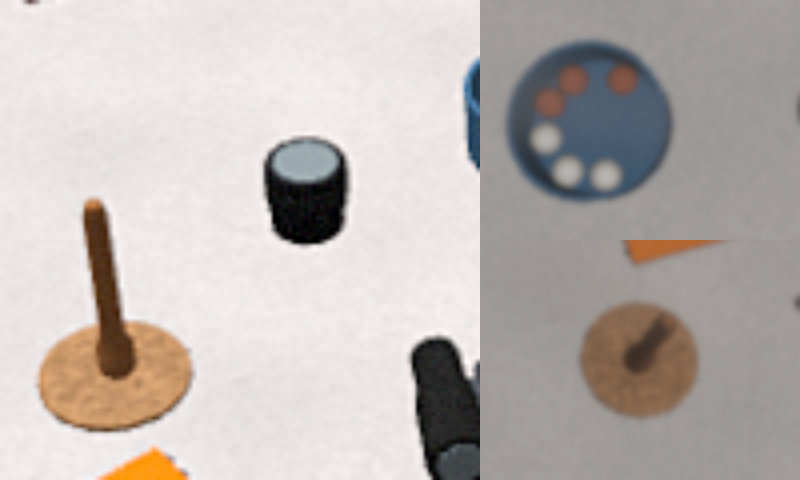

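The rod stands upright on the coaster with its foot at crop (118,365), all six balls are in the bowl in new places, and nothing else has shifted.

```bash
python3 -c "
from station import r;print(r.job_done())"
```

```text
the job is handed in; nothing more can be done
None
```

I stirred the balls through nearly four clockwise turns, all six are still in the bowl with at least five moved over 15 mm, and the rod is upright on the cork coaster again; I handed the job in, and no verdict came back.

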